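# Set up a light-sensitive sample and its control before imaging

## Robot

A 7-joint arm with a two-finger parallel gripper is mounted at the origin on the work surface. World frame = base frame: x ahead of the robot, y to its left, z up, the work surface at z = 0. Lengths are in m, angles in rad, forces in N, time in s.
With the tool pointing down it reaches from about 0.4 to 0.925 m from the base axis. Payload 4.1 kg.
Tool frame: the origin (TCP) lies at the very end of the fingers, on their centre line; the grasp point (between the pads) lies 19 mm behind it (ctrl.hold_point_z is the distance from the TCP to the grasp point, in m); z points along the fingers, y is the line along which they close (so a half turn about z gives the same grasp; the last joint's range is limited). The gripper opens to 85 mm and grips with 20 to 120 N. Pads are 22 mm wide; open, the fingers measure 114 mm over their backs; the gripper's body (76 mm by 85 mm) begins 54 mm behind the grasp point. The pads swing forward as they close: fully open they stand 13 mm farther back than shut.
Start: joints at [1.214, 0.398, 0.045, 1.537, -0.019, 1.207, -0.051], TCP at [0.166, -0.629, 0.231] pointing down, gripper open.
Joint ranges: [-2.82, 2.82], [-0.49, 2.23], [-1.37, 1.46], [0, 2.46], [-1.36, 4.5], [0.23, 2], [-2.94, 2.94]. Speed limits (rad/s): [2.57, 2.57, 3.14, 3.14, 3.14, 3.14, 3.14].

## Interface

Orientations are given as a unit quaternion [x, y, z, w].
In Python, from station import ctrl, optics, silhouettes gives the robot as it stands.
- The arm moves only by the tool servo_tool, never from a script. Its argument "targets" is a list of rows, each a list of 7 numbers: the turn, a rotation vector about the tool's x, y, z in rad, then the shift along the tool's x, y, z in cm, then the finger opening in cm, from 0 to 8.54. In form: [[rx, ry, rz, tx, ty, tz, jaw], ...]. A call has exactly 5 rows; each row is the pose to reach, as a shift and turn from the pose commanded when the call began, along the tool's axes at that moment; what a row does not reach only later rows make up. A row lasts 1/8 s, in which the tool goes at most 62.5 mm and 10.7 degrees, less where a joint would pass 70% of its speed; a pose out of reach is approached as far as the arm can. A call with a gripper value outside its range is refused whole. The fingers move at their own pace and stop on an object; the grip force is fixed at half the most. Time passes only in rows, so rows that repeat a pose let the fingers close, or fill a call up. It gives the time, the measured TCP pose, the force, the opening and the grip force at its end, in the units of the state.
- ctrl.state(): the state, without advancing time (a new reading comes with each control period).
- optics.grab_frame(name): name is "side" or "top"; returns the picture (384x512x3 uint8, red, green, blue); there is no depth.
- optics.calibration(name): a dict with "camera_matrix" (3x3 intrinsics, pixels), "k1" (the pictures are not rectified: a ray, as slopes to the right and down, at radius r is drawn at 1 + k1 r^2 times it, then the intrinsics apply), "xyz" and "attitude" of the camera in the world. Camera axes: x right, y up, looking along -z (the intrinsics and any distortion apply to the point x, -y, -z); pixel columns grow to the right and rows downward; lengths in m; the calibration is good to about 2 mm. A picture is of the moment at which its call begins. calibration takes no time and is no camera call.
- ctrl.close_job(): hands the job in; it is judged then, once.
Trained networks look in the newest picture that a camera, given by its name, has taken for a name from the list of things; names that differ only in an ending like _2 or _b are one class to them, and where a whole thing is asked for, a point or a joint stands for the part that bears it (a point fixed in the world has none). Each returns a list of dicts, best first, with "p" (0 to 1); they miss things now and then, are a little off and sometimes report something else, mostly with a low value. They report only what shows in the picture. A call takes as long as a camera call. They do not tell look-alikes from the thing itself.
- silhouettes(camera, name): "mask" (384x512 bool, what is visible of it) and "extent" ([left, top, width, height] in pixels, round what is visible of it).
The state is a dict: "clock": time; "qpos": joint angles; "qvel": joint speeds; "tau": joint torques, N m; "ee_pos": TCP position; "eef_rot": TCP orientation; "ft_force": force on the tool from outside, world axes, zero at the start; "ft_torque": the same for the moment, N m; "gripper_width": opening from 0.0 (shut) to 1.0 (fully open); "gripper_force": force on a finger pad.
Only numpy, scipy, OpenCV 4.12 (cv2) and the standard library are available. Lean on these libraries where they do the work, as an engineer would, in place of code of your own. Each camera call takes 0.05 s, during which the arm holds its last target. There are 200 camera calls.

## Task

Set up the samples for imaging. On the orange pad of the warm plate build this stack, from the bottom up and in this order: first the aluminium holder, centred on the pad; then the red-capped pot, standing in the holder's pocket; then the black light hood, set over the pot so that it stands flat and centred on the holder. The green-capped control pot goes upright in the middle of the blue pad of the cold plate (whenever you like); keep all pots upright, and leave the yellow-capped pot and the grey well plate where they are.

Things in the scene. Friction and masses are not known exactly. Their poses are not given: they have to be found in the camera images.
- warm_plate: Warm plate, fixed: white square housing 120 x 120 mm, 24 mm high, with a round ORANGE pad of 100 mm diameter in the middle, whose top is 25 mm above the table. Origin at the centre of the underside (on the table), z up. It and the cold plate may swap sides, and both are turned a little.
- cold_plate: Cold plate, fixed: same housing and sizes as the warm plate but with a round BLUE pad; pad top 25 mm above the table. Origin at the centre of the underside, z up.
- holder: Aluminium holder, loose, about 0.15 kg: a round disc of 62 mm outer diameter and 20 mm height, with a round open pocket in its top of 46 mm diameter and 7 mm depth (pocket floor 13 mm above the underside; rim 8 mm wide). It lies pocket up. Origin at the centre of the underside, z up.
- red_pot: Sample pot with RED cap, loose, about 45 g: closed upright cylinder of 36 mm diameter and 38 mm total height (white body 26 mm, cap 12 mm, same diameter). It goes in the holder's pocket (46 mm). Origin at the centre of the underside, z up.
- green_pot: Control pot with GREEN cap, otherwise the same: 36 mm diameter, 38 mm high, origin at the centre of the underside, z up.
- yellow_pot: Pot with YELLOW cap, otherwise the same (36 mm diameter, 38 mm high). Not part of this job: leave it. Origin at the centre of the underside, z up.
- hood: Black light hood, loose, about 80 g: a cylinder open at the bottom, 58 mm outer diameter and 52 mm high, inside 50 mm diameter and 47 mm deep, with a grey cylindrical grip knob on top, 20 mm diameter and 24 mm high (top of the knob 76 mm above the lower rim). It stands open side down. In place its rim stands on the holder's rim, over the pot, which rises 31 mm above the holder's top. Origin at the centre of the lower rim, z up.
- well_plate: Grey 24-well plate with white round wells, loose, 85 x 127 x 15 mm (x, y, z of its own frame). Leave it. Origin at the centre of the underside, z up.
There are look-alikes about, which are no part of the job. What is meant by the hood is not pink or purple, and is the smaller of those in its own colour.

How it is judged:
By the outcome, as a careful person would: the job done as asked, in the order asked, and still so for the second after the job is handed in, with the robot touching nothing.
It also fails if it takes over 109 s, if anything falls off the work surface, if the arm or the gripper's body presses on something with over 40 N, if the wrist force passes 120 N, or if a joint passes its speed limit or range.

## Working session

There is one attempt and no reset: what is moved stays moved. The work goes in short steps, Python scripts to look and compute and a tool call to move; the robot and the scene stay as the last step left them, time stands still between calls to the robot, and variables do not carry over. Pictures are saved under pics/ and viewed, at most 14 in all, crops included, and the job is handed in when it is done.

Besides the shell and the picture viewer there is one more tool, called by a JSON object that holds its "fn" and its "kwargs". servo_tool: Moves the arm, as the interface text tells. Its arguments: {"type":"object","properties":{"targets":{"type":"array","items":{"type":"array","items":{"type":"number"}}}},"required":["targets"]}

```bash
ls; mkdir -p pics
python3 - <<'E'
from station import ctrl, optics, silhouettes
import cv2
for n in("side","top"):
    im=optics.grab_frame(n); cv2.imwrite(f"pics/{n}0.png",im[:,:,::-1])
    print(n,optics.calibration(n))
    for o in["warm_plate","cold_plate","holder","red_pot","green_pot","yellow_pot","hood","well_plate"]:
        print(o,[(round(d["p"],2),d["extent"]) for d in silhouettes(n,o)])
print(ctrl.state(),ctrl.hold_point_z)
E
```

```text
pics
side {'camera_matrix': array([[390.82998123,   0.        , 246.71146876],
       [  0.        , 390.82998123, 194.42859135],
       [  0.        ,   0.        ,   1.        ]]), 'k1': -0.13106702006753643, 'xyz': array([ 0.36388642, -0.75129084,  0.75248959]), 'attitude': array([ 0.39102091, -0.03192884, -0.08653252,  0.9157485 ])}
warm_plate [(0.6, [240.8, 137.5, 45.8, 28.0])]
cold_plate [(0.62, [273.2, 203.9, 55.9, 47.8])]
holder [(0.77, [219.2, 190.3, 19.8, 20.1])]
red_pot [(0.7, [212.0, 131.3, 12.4, 14.5])]
green_pot [(0.87, [243.5, 293.1, 21.2, 21.8])]
yellow_pot [(0.54, [208.1, 152.3, 14.0, 18.7])]
hood [(0.82, [223.6, 225.6, 24.8, 33.9]), (0.74, [163.2, 218.2, 34.4, 49.2]), (0.59, [186.0, 293.7, 38.4, 46.7])]
well_plate [(0.85, [255.2, 110.5, 35.3, 21.5])]
top {'camera_matrix': array([[476.81322124,   0.        , 249.67656458],
       [  0.        , 476.81322124, 190.40694151],
       [  0.        ,   0.        ,   1.        ]]), 'k1': 0.02613532633872676, 'xyz': array([0.25573077, 0.00150757, 1.13223658]), 'attitude': array([ 0.05782178, -0.07428692, -0.69923599,  0.7086
[... 500 characters left out ...]
'qpos': array([ 1.21398557,  0.39836445,  0.04508804,  1.53657506, -0.01872426,
        1.20687187, -0.05069953]), 'qvel': array([ 0.00010069,  0.00268679,  0.00092816, -0.00038346, -0.00090717,
        0.00016701, -0.00092177]), 'tau': array([ 1.99972155e-04, -4.75003946e+01,  1.36299837e+00, -2.54524791e+01,
        1.15992365e-02,  9.09806095e-04,  5.27237475e-06]), 'ee_pos': array([ 0.16578644, -0.62855995,  0.23138057]), 'eef_rot': array([9.91698256e-01, 1.28586772e-01, 2.50356958e-05, 9.85584977e-05]), 'ft_force': array([-0.0119927 , -0.40680817,  0.76003833]), 'ft_torque': array([ 0.0243282 , -0.00536474, -0.02262547]), 'gripper_force': 0.0, 'gripper_width': 0.9961374698738572} 0.0187
```

Run:
```python
import cv2
for n in("side","top"):
    im=cv2.imread(f"pics/{n}0.png"); cv2.imwrite(f"pics/{n}0b.png",cv2.resize(im,(800,600),interpolation=cv2.INTER_CUBIC))
```

```text
(no output)
```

View pics/side0b.png

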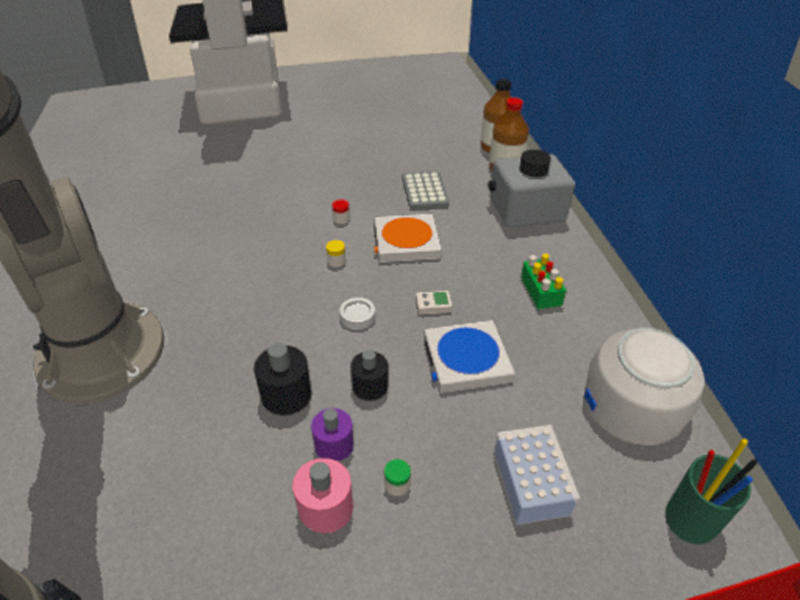

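View pics/top0b.png

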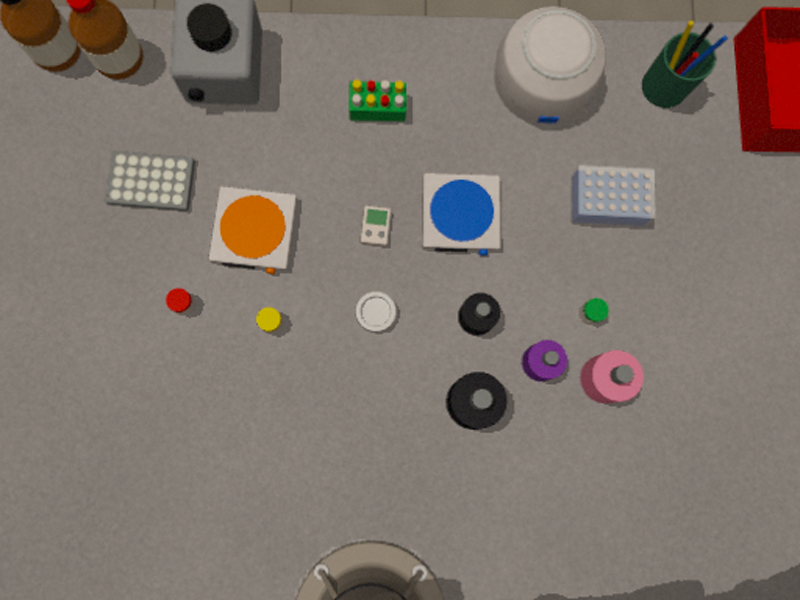

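The target hood is the small black one (side 370,375; top 480,314). The holder is at top (376,312), red pot (178,300), green pot (596,310), orange pad (253,227) and blue pad (462,210).

```bash
cat > h.py <<'E'
from station import ctrl, optics, silhouettes
import numpy as np, cv2
from scipy.optimize import least_squares
from scipy.spatial.transform import Rotation as R
CAL={n:optics.calibration(n) for n in("side","top")}
def proj(n,P):
    c=CAL[n]; q=R.from_quat(c["attitude"]).inv().apply(np.atleast_2d(P)-c["xyz"])
    s=np.c_[q[:,0]/-q[:,2],-q[:,1]/-q[:,2]]; s=s*(1+c["k1"]*(s**2).sum(1,keepdims=True))
    K=c["camera_matrix"]; return s@K[:2,:2].T+K[:2,2]
A=np.linspace(0,2*np.pi,60,endpoint=False)
def ring(r,z): return np.c_[r*np.cos(A),r*np.sin(A),np.full(60,z)]
SH={"red":[ring(.018,.026),ring(.018,.038)],"pad":[ring(.05,.025)],
    "holder":[ring(.031,0),ring(.031,.02)],"hood":[ring(.029,0),ring(.029,.052),ring(.01,.076)]}
SH["green"]=SH["yellow"]=SH["red"]
def cen(n,shape,xyz):
    p=proj(n,np.vstack(SH[shape])+xyz)
    h=cv2.convexHull((p*16).astype(np.float32)); m=cv2.moments(h)
    return np.array([m["m10"],m["m01"]])/m["m00"]/16, m["m00"]/256
def locate(shape,obs,z=0):
    out={}
    for cams in [("side",),("top",),("side","top")]:
        cs=[c for c in cams if c in obs]
        if not cs: continue
        s=least_squares(lambda v:np.concatenate([cen(c,shape,[v[0],v[1],z])[0]-obs[c][0] for c in cs]),[.6,0.],diff_step=1e-3,x_scale=.1)
        out["+".join(cams)]=(np.round(s.x,4),round(float(np.abs(s.fun).max()),2),[(int(obs[c][1]),int(cen(c,shape,[*s.x,z])[1])) for c in cs])
    return out
HS={"red":[(0,4),(176,180)],"orange":[(6,16)],"yellow":[(24,32)],"green":[(60,75)],"blue":[(105,118)]}
def blob(mask,near=None):
    n,l,st,ce=cv2.connectedComponentsWithStats(mask.astype(np.uint8))
    i=1+(np.argmax(st[1:,4]) if near is None else np.argmin(np.linalg.norm(ce[1:]-near,axis=1)+1000*(st[1:,4]<40)))
    return ce[i],st[i,4]
def colour(im,name,near,smin=150,vmin=60):
    hsv=cv2.cvtColor(im,cv2.COLOR_RGB2HSV); H,S,V=[hsv[:,:,i] for i in range(3)]
    return blob(np.any([(H>=a)&(H<=b) for a,b in HS[name]],axis=0)&(S>smin)&(V>vmin),near)
def sil(n,name,near):
    ds=silhouettes(n,name); b=[blob(d["mask"]) for d in ds]
    b=[x for x in b if np.linalg.norm(x[0]-near)<12]
    return b[0] if b else None
E
python3 - <<'E'
from h import *
s=.64
near={"red":((340,206),(178,300)),"green":((397,468),(596,310)),"orange":((407,233),(253,227)),"blue":((468,350),(462,210)),"yellow":((336,248),(269,319))}
im={n:optics.grab_frame(n) for n in("side","top")}
for k,v in near.items():
    obs={c:colour(im[c],k,np.array(p)*s) for c,p in zip(("side","top"),v)}
    print(k,{a:b for a,b in locate("pad" if k in("orange","blue") else k,obs).items()})
for k,v in {"holder":((357,313),(376,312)),"hood":((370,375),(480,314))}.items():
    obs={c:sil(c,k,np.array(p)*s) for c,p in zip(("side","top"),v)}
    obs={a:b for a,b in obs.items() if b}
    print(k,locate(k,obs))
E
```

```text
red {'side': (array([0.4568, 0.2942]), 0.0, [(71, 90)]), 'top': (array([0.4561, 0.293 ]), 0.0, [(194, 212)]), 'side+top': (array([0.4563, 0.2932]), 0.2, [(71, 90), (194, 212)])}
green {'side': (array([ 0.4509, -0.3324]), 0.0, [(207, 255)]), 'top': (array([ 0.4511, -0.3325]), 0.0, [(177, 207)]), 'side+top': (array([ 0.451 , -0.3324]), 0.05, [(207, 255), (177, 207)])}
orange {'side': (array([0.5743, 0.1896]), 0.0, [(483, 502)]), 'top': (array([0.5738, 0.1898]), 0.0, [(1301, 1328)]), 'side+top': (array([0.574 , 0.1897]), 0.1, [(483, 502), (1301, 1328)])}
blue {'side': (array([ 0.6064, -0.1326]), 0.0, [(870, 933)]), 'top': (array([ 0.6063, -0.1323]), 0.0, [(1220, 1281)]), 'side+top': (array([ 0.6064, -0.1324]), 0.06, [(870, 932), (1220, 1281)])}
yellow {'side': (array([0.4295, 0.1588]), 0.0, [(100, 111)]), 'top': (array([0.4294, 0.1581]), 0.0, [(192, 203)]), 'side+top': (array([0.4294, 0.1582]), 0.12, [(100, 111), (192, 203)])}
holder {'side': (array([ 0.4451, -0.0009]), 0.0, [(387, 409)]), 'top': (array([ 0.447 , -0.0013]), 0.0, [(505, 558)]), 'side+top': (array([ 0.4462, -0.0012]), 0.39, [(387, 409), (505, 558)])}
hood {'side': (array([ 0.4424, -0.1562]), 0.0, [(699, 694)]), 'top': (array([ 0.4421, -0.1562]), 0.0, [(593, 586)]), 'side+top': (array([ 0.4422, -0.1562]), 0.07, [(699, 694), (593, 586)])}
```

{"fn": "servo_tool", "kwargs": {"targets": [[0,0,0.05,3.5,-2.1,0,6],[0,0,0.1,7,-4.3,0,6],[0,0,0.15,10.5,-6.4,0,6],[0,0,0.2,14,-8.5,0,6],[0,0,0.258,17.5,-10.7,0,6]]}}

```text
clock: 1.82
ee_pos: [0.3086, -0.4795, 0.2315]
eef_rot: [1.0, -0.001, 0.0, 0.0]
ft_force: [0.4, 0.0, 0.1]
gripper_width: 0.705
gripper_force: 0.0
```

{"fn": "servo_tool", "kwargs": {"targets": [[0,0,0,4,-4,0,6],[0,0,0,8,-8,0,6],[0,0,0,12,-12,0,6],[0,0,0,14.3,-14.8,0,6],[0,0,0,14.3,-14.8,5,6]]}}

```text
clock: 2.45
ee_pos: [0.457, -0.3306, 0.1849]
eef_rot: [1.0, 0.003, 0.005, 0.002]
ft_force: [-0.3, -1.3, -0.9]
gripper_width: 0.706
gripper_force: 0.0
```

{"fn": "servo_tool", "kwargs": {"targets": [[0,0,0,0,0,5,6],[0,0,0,0,0,10,6],[0,0,0,0,0,10,6],[0,0,0,0,0,10,6],[0,0,0,0,0,10,6]]}}

```text
clock: 3.08
ee_pos: [0.4524, -0.3337, 0.0839]
eef_rot: [1.0, -0.0, 0.002, 0.001]
ft_force: [-1.2, -0.4, 0.7]
gripper_width: 0.704
gripper_force: 0.0
```

{"fn": "servo_tool", "kwargs": {"targets": [[0,0,0,-0.1,-0.1,3,6],[0,0,0,-0.1,-0.1,6,6],[0,0,0,-0.1,-0.1,6.8,6],[0,0,0,-0.1,-0.1,6.8,6],[0,0,0,-0.1,-0.1,6.8,6]]}}

```text
clock: 3.7
ee_pos: [0.4509, -0.3323, 0.0149]
eef_rot: [1.0, -0.0, 0.001, 0.001]
ft_force: [0.5, 0.5, -0.0]
gripper_width: 0.698
gripper_force: 0.0
```

{"fn": "servo_tool", "kwargs": {"targets": [[0,0,0,0,0,0,2.5],[0,0,0,0,0,0,2.5],[0,0,0,0,0,0,2.5],[0,0,0,0,0,0,2.5],[0,0,0,0,0,0,2.5]]}}

```text
clock: 4.32
ee_pos: [0.4505, -0.3321, 0.0146]
eef_rot: [1.0, -0.0, 0.001, 0.001]
ft_force: [-0.1, 0.8, 5.4]
gripper_width: 0.4
gripper_force: 59.5
```

{"fn": "servo_tool", "kwargs": {"targets": [[0,0,0,0,0,-3,2.5],[0,0,0,0,0,-7,2.5],[0,0,0,0,0,-10,2.5],[0,0,0,3.1,-4,-10,2.5],[0,0,0,6.2,-8,-10,2.5]]}}

```text
clock: 4.95
ee_pos: [0.5124, -0.2514, 0.1142]
eef_rot: [1.0, -0.001, 0.001, 0.001]
ft_force: [0.0, -0.5, 0.4]
gripper_width: 0.398
gripper_force: 59.8
```

{"fn": "servo_tool", "kwargs": {"targets": [[0,0,0,3.1,-4,0,2.5],[0,0,0,6.2,-8,0,2.5],[0,0,0,9.4,-12,0,2.5],[0,0,0,9.4,-12,0,2.5],[0,0,0,9.4,-12,0,2.5]]}}

```text
clock: 5.58
ee_pos: [0.6052, -0.132, 0.113]
eef_rot: [1.0, -0.0, -0.001, 0.0]
ft_force: [0.0, -0.5, 0.4]
gripper_width: 0.4
gripper_force: 59.8
```

{"fn": "servo_tool", "kwargs": {"targets": [[0,0,0,0.1,0,3,2.5],[0,0,0,0.1,0,5.5,2.5],[0,0,0,0.1,0,6.8,2.5],[0,0,0,0.1,0,7.2,2.5],[0,0,0,0.1,0,7.2,2.5]]}}

```text
clock: 6.2
ee_pos: [0.607, -0.1321, 0.0418]
eef_rot: [1.0, -0.0, 0.0, 0.0]
ft_force: [1.1, 1.2, 0.5]
gripper_width: 0.399
gripper_force: 59.8
```

{"fn": "servo_tool", "kwargs": {"targets": [[0,0,0,0,0,0.1,2.5],[0,0,0,0,0,0.2,2.5],[0,0,0,0,0,0.2,2.5],[0,0,0,0,0,0.2,2.5],[0,0,0,0,0,0.2,2.5]]}}

```text
clock: 6.82
ee_pos: [0.607, -0.1315, 0.0396]
eef_rot: [1.0, -0.0, 0.0, 0.0]
ft_force: [0.8, 0.5, 2.4]
gripper_width: 0.401
gripper_force: 59.8
```

{"fn": "servo_tool", "kwargs": {"targets": [[0,0,0,0,0,0,4.5],[0,0,0,0,0,0,6],[0,0,0,0,0,0,6],[0,0,0,0,0,0,6],[0,0,0,0,0,-4,6]]}}

```text
clock: 7.45
ee_pos: [0.6037, -0.1311, 0.0765]
eef_rot: [1.0, 0.0, -0.004, -0.001]
ft_force: [0.4, -0.0, 1.0]
gripper_width: 0.699
gripper_force: 0.0
```

{"fn": "servo_tool", "kwargs": {"targets": [[0,0,0,0,0,-5,6],[0,0,0,0,0,-8,7],[0,0,0,-5.3,-4.4,-8,8.5],[0,0,0,-10.6,-8.7,-8,8.5],[0,0,0,-16,-13.1,-8,8.5]]}}

```text
clock: 8.07
ee_pos: [0.4602, -0.0114, 0.1594]
eef_rot: [1.0, -0.0, 0.0, -0.0]
ft_force: [-0.2, 0.8, 0.5]
gripper_width: 0.993
gripper_force: 0.0
```

Settle above the holder; meanwhile check the green pot and re-measure the holder (side view).

{"fn": "servo_tool", "kwargs": {"targets": [[0,0,0,0,0,2,8.5],[0,0,0,0,0,4,8.5],[0,0,0,0,0,4,8.5],[0,0,0,0,0,4,8.5],[0,0,0,0,0,4,8.5]]}}

```text
clock: 8.7
ee_pos: [0.4625, -0.0128, 0.1201]
eef_rot: [1.0, -0.0, 0.001, 0.0]
ft_force: [0.9, 0.1, -0.1]
gripper_width: 0.994
gripper_force: 0.0
```

Run:
```python
from h import *
im={n:optics.grab_frame(n) for n in("side","top")}
for z in (.025,):
    obs={c:colour(im[c],"green",proj(c,[.606,-.132,.058])[0]) for c in im}
    print(locate("green",obs,z))
o=sil("side","holder",np.array([229,200])); print(o and locate("holder",{"side":o}))
# cylindrical rotation-free: tcp
print(ctrl.state()["ee_pos"])
```

```text
{'side': (array([ 0.6077, -0.1307]), 0.0, [(128, 173)]), 'top': (array([ 0.6076, -0.1308]), 0.0, [(164, 201)]), 'side+top': (array([ 0.6076, -0.1308]), 0.02, [(128, 173), (164, 201)])}
{'side': (array([ 0.4468, -0.0022]), 0.0, [(411, 410)]), 'side+top': (array([ 0.4468, -0.0022]), 0.0, [(411, 410)])}
[ 0.46211048 -0.01272848  0.11972253]
```

{"fn": "servo_tool", "kwargs": {"targets": [[0,0,0,-1.6,-1.1,0,8.5],[0,0,0,-1.6,-1.1,3,8.5],[0,0,0,-1.6,-1.1,6,8.5],[0,0,0,-1.6,-1.1,9,8.5],[0,0,0,-1.6,-1.1,9,8.5]]}}

```text
clock: 9.48
ee_pos: [0.4426, -0.0011, 0.0278]
eef_rot: [1.0, 0.0, -0.003, 0.0]
ft_force: [-0.5, 0.4, -0.8]
gripper_width: 0.992
gripper_force: 0.0
```

{"fn": "servo_tool", "kwargs": {"targets": [[0,0,0,0,0,1,8.5],[0,0,0,0,0,2,8.5],[0,0,0,0,0,2.6,8.5],[0,0,0,0,0,2.6,8.5],[0,0,0,0,0,2.6,8.5]]}}

```text
clock: 10.1
ee_pos: [0.4459, -0.0017, 0.0035]
eef_rot: [1.0, -0.0, 0.0, 0.0]
ft_force: [-0.7, 0.3, -0.3]
gripper_width: 0.996
gripper_force: 0.0
```

{"fn": "servo_tool", "kwargs": {"targets": [[0,0,0,0,0,0,5.5],[0,0,0,0,0,0,5.5],[0,0,0,0,0,0,5.5],[0,0,0,0,0,0,5.5],[0,0,0,0,0,0,5.5]]}}

```text
clock: 10.72
ee_pos: [0.446, -0.0018, 0.0042]
eef_rot: [1.0, -0.0, 0.0, 0.0]
ft_force: [-2.3, 0.2, 9.9]
gripper_width: 0.696
gripper_force: 62.5
```

{"fn": "servo_tool", "kwargs": {"targets": [[0,0,0,0,0,-2,5.5],[0,0,0,0,0,-5,5.5],[0,0,0,0,0,-8,5.5],[0,0,0,0,0,-10,5.5],[0,0,0,0,0,-10,5.5]]}}

```text
clock: 11.35
ee_pos: [0.4468, -0.0017, 0.1045]
eef_rot: [1.0, -0.0, 0.002, 0.0]
ft_force: [-0.3, -0.5, -1.9]
gripper_width: 0.692
gripper_force: 65.8
```

{"fn": "servo_tool", "kwargs": {"targets": [[0,0,0,3.2,-4.8,0,5.5],[0,0,0,6.4,-9.6,0,5.5],[0,0,0,9.6,-14.4,0,5.5],[0,0,0,12.7,-19.1,0,5.5],[0,0,0,12.7,-19.1,0,5.5]]}}

```text
clock: 11.98
ee_pos: [0.5731, 0.1952, 0.1017]
eef_rot: [1.0, 0.003, -0.0, -0.002]
ft_force: [-0.6, -1.1, -1.6]
gripper_width: 0.694
gripper_force: 65.8
```

{"fn": "servo_tool", "kwargs": {"targets": [[0,0,0,0,0,2,5.5],[0,0,0,0,0,4,5.5],[0,0,0,0,0,6,5.5],[0,0,0,0,0,6,5.5],[0,0,0,0,0,6,5.5]]}}

```text
clock: 12.6
ee_pos: [0.573, 0.1892, 0.0434]
eef_rot: [1.0, -0.0, 0.0, -0.0]
ft_force: [0.9, 0.3, -1.5]
gripper_width: 0.697
gripper_force: 65.8
```

Run:
```python
from h import *
im={n:optics.grab_frame(n) for n in("side","top")}
cv2.imwrite("pics/g.png",np.hstack([cv2.resize(im["side"][90:190,190:300],(400,364)),cv2.resize(im["top"][100:200,110:210],(364,364))])[:,:,::-1])
print(ctrl.state()["ee_pos"])
```

```text
[0.57350617 0.18960084 0.04416501]
```

View pics/g.png

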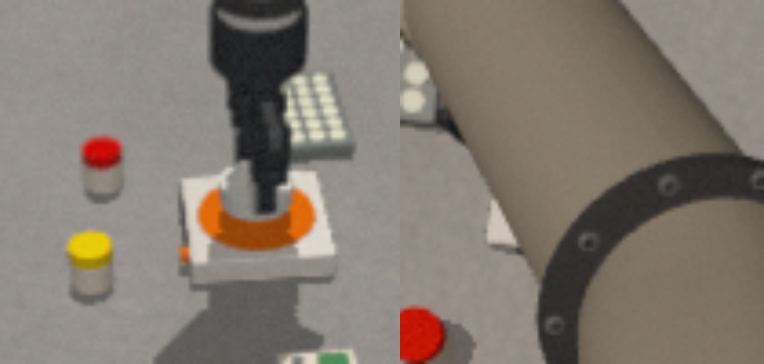

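The holder hangs level over the orange pad (left crop 255,195). Lowering it.

{"fn": "servo_tool", "kwargs": {"targets": [[0,0,0,0.1,0,0.6,5.5],[0,0,0,0.1,0,1.1,5.5],[0,0,0,0.1,0,1.4,5.5],[0,0,0,0.1,0,1.4,5.5],[0,0,0,0.1,0,1.4,5.5]]}}

```text
clock: 13.32
ee_pos: [0.5736, 0.1892, 0.0294]
eef_rot: [1.0, -0.0, -0.0, 0.0]
ft_force: [-1.6, -0.7, 1.5]
gripper_width: 0.694
gripper_force: 66.1
```

Touching (force sign changed). Release and go up.

{"fn": "servo_tool", "kwargs": {"targets": [[0,0,0,0,0,0,7],[0,0,0,0,0,0,8],[0,0,0,0,0,0,8.5],[0,0,0,0,0,0,8.5],[0,0,0,0,0,-3,8.5]]}}

```text
clock: 13.95
ee_pos: [0.5717, 0.1885, 0.0573]
eef_rot: [1.0, 0.0, -0.003, 0.001]
ft_force: [0.6, 0.6, 0.6]
gripper_width: 0.995
gripper_force: 0.0
```

{"fn": "servo_tool", "kwargs": {"targets": [[0,0,0,0,0,-5,8.5],[0,0,0,0,0,-9,8.5],[0,0,0,-4,-3.5,-9,6],[0,0,0,-8,-7,-9,6],[0,0,0,-11.8,-10.4,-9,6]]}}

```text
clock: 14.58
ee_pos: [0.4545, 0.2944, 0.1495]
eef_rot: [1.0, -0.0, 0.0, -0.0]
ft_force: [0.4, 0.6, -0.2]
gripper_width: 0.704
gripper_force: 0.0
```

{"fn": "servo_tool", "kwargs": {"targets": [[0,0,0,0,0,0,6],[0,0,0,0,0,0,6],[0,0,0,0,0,0,6],[0,0,0,0,0,0,6],[0,0,0,0,0,0,6]]}}

```text
clock: 15.2
ee_pos: [0.4562, 0.2927, 0.1491]
eef_rot: [1.0, -0.001, -0.0, 0.0]
ft_force: [-0.2, 0.5, 0.2]
gripper_width: 0.702
gripper_force: 0.0
```

Run:
```python
from h import *
im={n:optics.grab_frame(n) for n in("side","top")}
obs={c:sil(c,"holder",proj(c,[.574,.19,.035])[0]) for c in im}
print({k:v for k,v in locate("holder",{a:b for a,b in obs.items() if b},.025).items()})
print(ctrl.state()["ee_pos"])
cv2.imwrite("pics/k.png",np.hstack([cv2.resize(im["side"][90:190,190:300],(400,364)),cv2.resize(im["top"][100:200,110:210],(364,364))])[:,:,::-1])
```

```text
{'side': (array([0.5732, 0.1897]), 0.0, [(280, 300)]), 'top': (array([0.5732, 0.1903]), 0.0, [(556, 591)]), 'side+top': (array([0.5732, 0.1902]), 0.1, [(280, 300), (556, 591)])}
[0.45580938 0.29325286 0.14921485]
```

View pics/k.png

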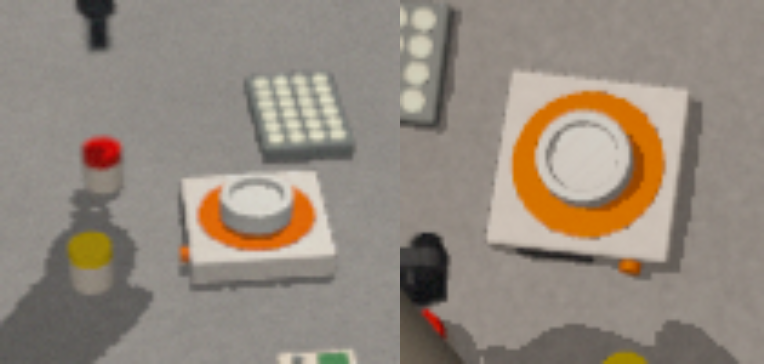

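Holder sits centred on the orange pad (crop 257,205 / 587,160). Now the red pot.

{"fn": "servo_tool", "kwargs": {"targets": [[0,0,0,0,0,4,6],[0,0,0,0,0,8,6],[0,0,0,0,0,11,6],[0,0,0,0,0,13.2,6],[0,0,0,0,0,13.2,6]]}}

```text
clock: 16.02
ee_pos: [0.4544, 0.2925, 0.0157]
eef_rot: [1.0, 0.0, -0.002, 0.001]
ft_force: [-0.3, -0.5, 0.2]
gripper_width: 0.7
gripper_force: 0.0
```

{"fn": "servo_tool", "kwargs": {"targets": [[0,0,0,0,0,0,6],[0,0,0,0,0,0,2.5],[0,0,0,0,0,0,2.5],[0,0,0,0,0,0,2.5],[0,0,0,0,0,0,2.5]]}}

```text
clock: 16.65
ee_pos: [0.4567, 0.294, 0.0187]
eef_rot: [1.0, -0.0, 0.001, -0.001]
ft_force: [-0.5, -0.1, 6.2]
gripper_width: 0.396
gripper_force: 59.6
```

{"fn": "servo_tool", "kwargs": {"targets": [[0,0,0,0,0,0,2.5],[0,0,0,0,0,-3,2.5],[0,0,0,0,0,-7,2.5],[0,0,0,0,0,-11,2.5],[0,0,0,0,0,-11,2.5]]}}

```text
clock: 17.27
ee_pos: [0.4579, 0.295, 0.1309]
eef_rot: [1.0, -0.0, 0.003, -0.002]
ft_force: [0.3, -0.3, -1.0]
gripper_width: 0.398
gripper_force: 59.8
```

{"fn": "servo_tool", "kwargs": {"targets": [[0,0,0,4,3.4,0,2.5],[0,0,0,8,6.9,0,2.5],[0,0,0,11.7,10.3,0,2.5],[0,0,0,11.7,10.3,0,2.5],[0,0,0,11.7,10.3,0,2.5]]}}

```text
clock: 17.9
ee_pos: [0.5716, 0.1905, 0.1262]
eef_rot: [1.0, -0.0, -0.001, 0.0]
ft_force: [-0.2, 0.8, -0.6]
gripper_width: 0.397
gripper_force: 59.8
```

{"fn": "servo_tool", "kwargs": {"targets": [[0,0,0,0,0,1,2.5],[0,0,0,0,0,2,2.5],[0,0,0,0,0,2.5,2.5],[0,0,0,0,0,2.5,2.5],[0,0,0,0,0,2.5,2.5]]}}

```text
clock: 18.52
ee_pos: [0.5729, 0.1905, 0.1025]
eef_rot: [1.0, -0.0, 0.0, -0.0]
ft_force: [-0.4, -0.3, -0.4]
gripper_width: 0.401
gripper_force: 59.8
```

Run:
```python
from h import *
p=ctrl.state()["ee_pos"];print(p)
im=optics.grab_frame("side")
print(locate("red",{"side":colour(im,"red",proj("side",[p[0],p[1],p[2]+.015])[0])},p[2]-.0175))
```

```text
[0.57293473 0.19047818 0.10247259]
{'side': (array([0.8995, 0.5118]), 0.0, [(70, 62)]), 'side+top': (array([0.8995, 0.5118]), 0.0, [(70, 62)])}
```

{"fn": "servo_tool", "kwargs": {"targets": [[0,0,0,0,0,1.5,2.5],[0,0,0,0,0,3,2.5],[0,0,0,0,0,4,2.5],[0,0,0,0,0,4.5,2.5],[0,0,0,0,0,4.5,2.5]]}}

```text
clock: 19.2
ee_pos: [0.5728, 0.1905, 0.0572]
eef_rot: [1.0, -0.0, 0.0, 0.0]
ft_force: [-0.4, 0.6, -0.4]
gripper_width: 0.398
gripper_force: 59.8
```

{"fn": "servo_tool", "kwargs": {"targets": [[0,0,0,0,0,0.1,2.5],[0,0,0,0,0,0.1,2.5],[0,0,0,0,0,0.1,2.5],[0,0,0,0,0,0.1,2.5],[0,0,0,0,0,0.1,2.5]]}}

```text
clock: 19.82
ee_pos: [0.573, 0.1905, 0.0568]
eef_rot: [1.0, -0.0, 0.0, -0.0]
ft_force: [-1.6, -0.4, 5.5]
gripper_width: 0.395
gripper_force: 60.2
```

{"fn": "servo_tool", "kwargs": {"targets": [[0,0,0,0,0,0,4.5],[0,0,0,0,0,0,6],[0,0,0,0,0,0,6],[0,0,0,0,0,0,6],[0,0,0,0,0,-4,6]]}}

```text
clock: 20.45
ee_pos: [0.5701, 0.1891, 0.0936]
eef_rot: [1.0, 0.0, -0.004, 0.001]
ft_force: [0.7, -0.3, 0.5]
gripper_width: 0.7
gripper_force: 0.0
```

{"fn": "servo_tool", "kwargs": {"targets": [[0,0,0,0,0,-5,6],[0,0,0,0,0,-9,6],[0,0,0,-2,5.2,-9,6],[0,0,0,-4,10.4,-9,6],[0,0,0,-6,15.7,-9,6]]}}

```text
clock: 21.08
ee_pos: [0.512, 0.0318, 0.1864]
eef_rot: [1.0, 0.0, 0.0, 0.0]
ft_force: [1.2, -1.4, -0.3]
gripper_width: 0.701
gripper_force: 0.0
```

{"fn": "servo_tool", "kwargs": {"targets": [[0,0,0,-2,5.2,0,5],[0,0,0,-4,10.4,0,5],[0,0,0,-6,15.6,0,5],[0,0,0,-7,19,0,5],[0,0,0,-7,19,0,5]]}}

```text
clock: 21.7
ee_pos: [0.4414, -0.1598, 0.1863]
eef_rot: [1.0, -0.003, -0.0, 0.001]
ft_force: [0.9, 0.6, -0.8]
gripper_width: 0.579
gripper_force: 0.0
```

Run:
```python
from h import *
print(ctrl.state()["ee_pos"])
im={n:optics.grab_frame(n) for n in("side","top")}
obs={c:colour(im[c],"red",proj(c,[.573,.19,.07])[0]) for c in im}
print(locate("red",obs,.038))
o={c:sil(c,"hood",proj(c,[.4422,-.1562,.035])[0]) for c in im}
print(locate("hood",{a:b for a,b in o.items() if b}))
cv2.imwrite("pics/r.png",np.hstack([cv2.resize(im["side"][90:250,190:300],(400,582)),cv2.resize(im["top"][100:200,110:210],(364,582))])[:,:,::-1])
```

```text
[ 0.4413964  -0.15976927  0.18632526]
{'side': (array([0.5738, 0.1922]), 0.0, [(89, 104)]), 'top': (array([0.5725, 0.1911]), 0.0, [(193, 213)]), 'side+top': (array([0.5729, 0.1913]), 0.21, [(89, 104), (193, 213)])}
{'side': (array([ 0.4422, -0.1569]), 0.0, [(690, 694)]), 'top': (array([ 0.4402, -0.1549]), 0.0, [(565, 585)]), 'side+top': (array([ 0.4412, -0.1557]), 0.48, [(690, 694), (565, 585)])}
```

View pics/r.png

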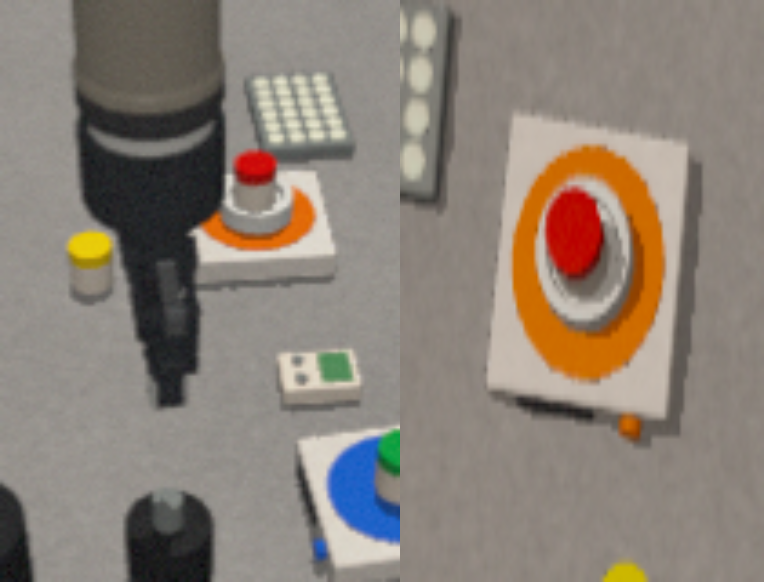

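The red pot stands in the pocket (crop 255,190). Now the hood.

{"fn": "servo_tool", "kwargs": {"targets": [[0,0,0,0,0,3,5],[0,0,0,0,0,6,5],[0,0,0,0,0,8,5],[0,0,0,0,0,8,5],[0,0,0,0,0,8,5]]}}

```text
clock: 22.52
ee_pos: [0.4437, -0.1561, 0.1071]
eef_rot: [1.0, 0.001, 0.001, 0.0]
ft_force: [-0.3, 0.4, 0.6]
gripper_width: 0.584
gripper_force: 0.0
```

{"fn": "servo_tool", "kwargs": {"targets": [[0,0,0,-0.1,0,2,5],[0,0,0,-0.1,0,4,5],[0,0,0,-0.1,0,5,5],[0,0,0,-0.1,0,5,5],[0,0,0,-0.1,0,5,5]]}}

```text
clock: 23.15
ee_pos: [0.4425, -0.1568, 0.0572]
eef_rot: [1.0, -0.0, 0.001, 0.0]
ft_force: [0.0, -0.3, -0.7]
gripper_width: 0.589
gripper_force: 0.0
```

{"fn": "servo_tool", "kwargs": {"targets": [[0,0,0,0,0,0,0.8],[0,0,0,0,0,0,0.8],[0,0,0,0,0,0,0.8],[0,0,0,0,0,0,0.8],[0,0,0,0,0,0,0.8]]}}

```text
clock: 23.78
ee_pos: [0.4422, -0.157, 0.057]
eef_rot: [1.0, -0.0, 0.001, 0.0]
ft_force: [-1.1, -1.2, 5.6]
gripper_width: 0.205
gripper_force: 58.6
```

{"fn": "servo_tool", "kwargs": {"targets": [[0,0,0,0,0,0,0.8],[0,0,0,0,0,-2,0.8],[0,0,0,0,0,-6,0.8],[0,0,0,0,0,-10,0.8],[0,0,0,0,0,-12,0.8]]}}

```text
clock: 24.4
ee_pos: [0.4424, -0.1568, 0.1782]
eef_rot: [1.0, -0.0, 0.001, 0.0]
ft_force: [0.8, 0.6, -1.0]
gripper_width: 0.205
gripper_force: 58.8
```

{"fn": "servo_tool", "kwargs": {"targets": [[0,0,0,1.3,-3.5,0,0.8],[0,0,0,3.2,-8.5,0,0.8],[0,0,0,5.1,-13.5,0,0.8],[0,0,0,6.7,-17.7,0,0.8],[0,0,0,8.3,-22,0,0.8]]}}

```text
clock: 25.02
ee_pos: [0.5247, 0.0647, 0.1758]
eef_rot: [1.0, -0.0, -0.0, 0.0]
ft_force: [-0.1, 0.0, -0.5]
gripper_width: 0.204
gripper_force: 58.8
```

{"fn": "servo_tool", "kwargs": {"targets": [[0,0,0,1.6,-4.2,0,0.8],[0,0,0,3.2,-8.5,0,0.8],[0,0,0,4.8,-12.7,0,0.8],[0,0,0,4.8,-12.7,0,0.8],[0,0,0,4.8,-12.7,0,0.8]]}}

```text
clock: 25.65
ee_pos: [0.5721, 0.1895, 0.1754]
eef_rot: [1.0, -0.0, -0.001, 0.001]
ft_force: [0.1, 0.0, -1.2]
gripper_width: 0.208
gripper_force: 58.9
```

{"fn": "servo_tool", "kwargs": {"targets": [[0,0,0,0,0,0.5,0.8],[0,0,0,0,0,1,0.8],[0,0,0,0,0,1,0.8],[0,0,0,0,0,1,0.8],[0,0,0,0,0,1,0.8]]}}

```text
clock: 26.28
ee_pos: [0.5729, 0.1903, 0.1665]
eef_rot: [1.0, -0.0, 0.0, 0.0]
ft_force: [0.4, 0.1, 0.1]
gripper_width: 0.206
gripper_force: 58.9
```

Run:
```python
from h import *
p=ctrl.state()["ee_pos"];print(p)
im=optics.grab_frame("side")
# black band centroid of hood body lower part, via silhouette; expected vs seen
z=p[2]-.057
for d in silhouettes("side","hood"): print(d["p"],d["extent"])
b=proj("side",np.vstack(SH["hood"][:2])+[p[0],p[1],z]); print(b.min(0),b.max(0))
cv2.imwrite("pics/hd.png",cv2.resize(im[60:190,190:300],(508,600))[:,:,::-1])
```

```text
[0.57286791 0.19029438 0.16648924]
0.95 [198.6, 263.5, 31.0, 31.5]
0.74 [162.7, 217.5, 35.9, 49.2]
0.67 [250.2, 106.8, 19.5, 24.2]
0.65 [271.3, 201.9, 58.6, 48.6]
0.59 [187.6, 293.4, 37.5, 46.8]
0.49 [255.8, 129.3, 13.7, 23.6]
[249.92065225 104.44204716] [270.31385138 130.66342105]
```

View pics/hd.png

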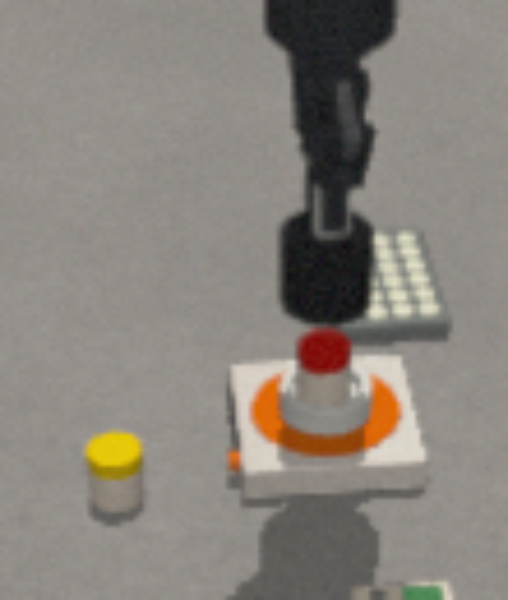

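The hood hangs straight and in line above the pot (325,265 over 325,350). Lowering.

{"fn": "servo_tool", "kwargs": {"targets": [[0,0,0,0,0,1.5,0.8],[0,0,0,0,0,3,0.8],[0,0,0,0,0,4.5,0.8],[0,0,0,0,0,6,0.8],[0,0,0,0,0,6,0.8]]}}

```text
clock: 27.0
ee_pos: [0.5715, 0.1898, 0.1043]
eef_rot: [1.0, -0.0, -0.002, 0.001]
ft_force: [1.0, -0.3, 0.1]
gripper_width: 0.207
gripper_force: 58.9
```

{"fn": "servo_tool", "kwargs": {"targets": [[0,0,0,0,0,0.1,0.8],[0,0,0,0,0,0.2,0.8],[0,0,0,0,0,0.3,0.8],[0,0,0,0,0,0.4,0.8],[0,0,0,0,0,0.4,0.8]]}}

```text
clock: 27.62
ee_pos: [0.5727, 0.1903, 0.1023]
eef_rot: [1.0, -0.0, 0.0, 0.0]
ft_force: [-0.5, -0.2, -0.9]
gripper_width: 0.209
gripper_force: 58.9
```

{"fn": "servo_tool", "kwargs": {"targets": [[0,0,0,0,0,0.1,0.8],[0,0,0,0,0,0.1,0.8],[0,0,0,0,0,0.1,0.8],[0,0,0,0,0,0.1,0.8],[0,0,0,0,0,0.1,0.8]]}}

```text
clock: 28.25
ee_pos: [0.573, 0.1904, 0.1021]
eef_rot: [1.0, -0.0, 0.0, 0.0]
ft_force: [-1.6, -0.1, 5.0]
gripper_width: 0.207
gripper_force: 59.4
```

Contact at the expected height. Release slowly, rise and move clear.

{"fn": "servo_tool", "kwargs": {"targets": [[0,0,0,0,0,0,3],[0,0,0,0,0,0,5],[0,0,0,0,0,0,5],[0,0,0,0,0,0,5],[0,0,0,0,0,-3,5]]}}

```text
clock: 28.88
ee_pos: [0.5708, 0.1894, 0.1291]
eef_rot: [1.0, -0.0, -0.003, 0.001]
ft_force: [0.1, -0.1, 1.1]
gripper_width: 0.585
gripper_force: 0.0
```

{"fn": "servo_tool", "kwargs": {"targets": [[0,0,0,0,0,-5,5],[0,0,0,0,0,-9,5],[0,0,0,-3,4,-9,5],[0,0,0,-6,9,-9,5],[0,0,0,-9,14,-9,5]]}}

```text
clock: 29.5
ee_pos: [0.4818, 0.049, 0.2213]
eef_rot: [1.0, 0.0, 0.0, 0.0]
ft_force: [0.4, -0.4, 0.7]
gripper_width: 0.589
gripper_force: 0.0
```

{"fn": "servo_tool", "kwargs": {"targets": [[0,0,0,0,3,0,5],[0,0,0,0,6,0,5],[0,0,0,0,6,0,5],[0,0,0,0,6,0,5],[0,0,0,0,6,0,5]]}}

```text
clock: 30.12
ee_pos: [0.4828, -0.0082, 0.2213]
eef_rot: [1.0, 0.001, 0.0, -0.0]
ft_force: [-0.0, -0.6, 0.1]
gripper_width: 0.585
gripper_force: 0.0
```

Run:
```python
from h import *
im={n:optics.grab_frame(n) for n in("side","top")}
o={c:sil(c,"hood",proj(c,[.573,.19,.08])[0]) for c in im}
print("hood",locate("hood",{a:b for a,b in o.items() if b},.045))
obs={c:colour(im[c],"green",proj(c,[.607,-.131,.058])[0]) for c in im}; print("green",locate("green",obs,.025))
obs={c:colour(im[c],"yellow",proj(c,[.4294,.1582,.03])[0]) for c in im}; print("yellow",locate("yellow",obs))
cv2.imwrite("pics/f.png",np.hstack([cv2.resize(im["side"][70:220,190:340],(400,400)),cv2.resize(im["top"][60:260,80:280],(400,400))])[:,:,::-1])
```

```text
hood {'side': (array([0.5736, 0.1901]), 0.0, [(456, 475)]), 'top': (array([0.5725, 0.1906]), 0.0, [(704, 677)]), 'side+top': (array([0.573 , 0.1905]), 0.25, [(456, 475), (704, 677)])}
green {'side': (array([ 0.6078, -0.1304]), 0.0, [(128, 173)]), 'top': (array([ 0.6075, -0.1305]), 0.0, [(166, 201)]), 'side+top': (array([ 0.6077, -0.1305]), 0.05, [(128, 173), (166, 201)])}
yellow {'side': (array([0.4298, 0.1586]), 0.0, [(98, 111)]), 'top': (array([0.4294, 0.1581]), 0.0, [(192, 203)]), 'side+top': (array([0.4295, 0.1582]), 0.09, [(98, 111), (192, 203)])}
```

View pics/f.png

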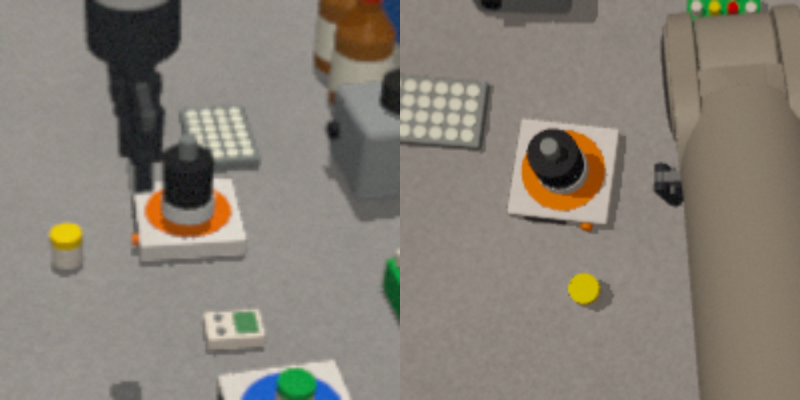

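The stack stands flat and centred (side crop 188,185; top crop 560,160), the green pot is on the blue pad about 2 mm from its middle, and the yellow pot has not moved.

```bash
python3 -c "
from station import ctrl
print(ctrl.close_job())"
```

```text
the job is handed in; nothing more can be done
None
```

The job is handed in at about 30 s: holder, red pot and hood are stacked on the orange pad (holder and hood within about 1 mm of its centre), and the green pot is upright about 2 mm from the middle of the blue pad; the yellow pot and well plate were left alone.

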